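Park the five-bladed dough divider in its blade guard

TASK

Pick up the five-bladed dough divider by its wooden handle and park it in the white slotted blade guard in the steel tray: every blade in its own slot, pushed fully home against the stiff lifter bar until the divider's bar lies flush on the guard, then let go. The guard sits off-centre in the tray, so feel for the slots gently, never forcing the blades, and leave the rolling pin, the jar and the bowl alone.

Things in the scene. Friction and masses are not known exactly. Their poses are not given: they have to be found in the camera images.
- divider_grip (a point): Middle of the wooden handle of the dough divider (rigid, 0.17 to 0.29 kg, standing on its blades at the start). Handle: upright slab 12 mm thick (x), 40 mm long (y), 42 mm high, reaching 21 mm above and below this point; grip it across the 12 mm. The point is 56 mm above the blades' lower edges. z is up; the divider is the same after a half turn about z.
- divider_bar (a point): Centre of the underside of the divider's steel bar (14 x 130 x 10 mm in x, y, z), 30 mm straight below divider_grip, same axes. From it hang five blades, each 24 mm wide (x), 4 mm thick (y), 26 mm long (down), lower edges rounded, at y = -52, -26, 0, 26, 52 mm.
- tray: Fixed steel tray, 130 x 220 x 26 mm (x, y, z), walls and floor 4 mm; origin at the centre of its underside, on the counter; y along its long side. The white slotted blade guard lies in it. With the divider fully home, divider_grip is 64 mm above this origin, turned like the tray or by half a turn. Pushing the divider on guard or tray with over 40 N breaks it.
- slot_row (a point): Point of the tray (same axes) over its centre at the height of the guard's top, 34 mm up. Guard: 52 x 150 x 30 mm (x, y, z), five slots 32 mm long (x), 6.5 mm wide (y), 26 mm apart in y, solid lands 19.5 mm between and beyond. The guard's middle slot is at x = 0 but anywhere from -8 to +8 mm in y (unmeasured; it does not yield below 50 N).
- lifter (a joint): Stiff dark lifter bar inside the guard under all five slots. Value: m it is pushed down; 0 at the start, its top then 14 mm below the guard's top; about 0.012 with the divider fully home. It takes about 8 N in all to push down, more than the divider's weight, and stays where it is left (no spring).
- pin: Bystander: steel rolling pin with white handles, 44 mm thick, 410 mm long, lying along its y; origin under its middle.
- jar: Bystander: glass jar with a steel lid, 72 mm wide, 100 mm high; origin at the centre of its underside.
- bowl: Bystander: steel bowl, 140 mm wide, 60 mm high; origin at the centre of its underside.
There are look-alikes about, which are no part of the job. Leave any blue look-alike of the part that bears divider_grip alone.

How it is judged (in metres and radians):
On the way, in this order (a step that is already met when the one before it is completed fails the run):
1. the divider is lifted clear of the counter (height (world z) of divider_grip above 0.095 m), for 0.1 s.
2. all five blades are in the slots, down to the lifter bar or deeper (z of divider_grip in the frame of tray below 0.08 m and horizontal distance between divider_grip and tray below 0.014 m and angle between the y axis of divider_grip and the y axis of tray, either way round below 0.12 rad), for 0.1 s.
At the end, for the whole second after the job is handed in: The divider is at rest, upright within 3 degrees, all five blades in the guard's slots, its bar flush on the guard to 2.5 mm (divider_grip less than 66.5 mm above the tray's origin, within 14 mm of it sideways and turned less than 0.1 rad from it), and the lifter bar is pushed down more than 9.5 mm (z of divider_grip in the frame of tray below 0.0665 m and horizontal distance between divider_grip and tray below 0.014 m and angle between the y axis of divider_grip and the y axis of tray, either way round below 0.1 rad and angle between divider_grip's own z axis and vertical below 0.05 rad and value of joint lifter above 0.0095 m and linear speed of divider below 0.02 m/s); the robot touches nothing.
It fails at once if the divider is pushed against the guard or tray with more than 40 N (contact force between divider and tray above 40 N).
It fails at once if the rolling pin, the jar or the bowl is moved by more than 20 mm (distance of any of pin, jar, bowl from where it was at the start of the episode above 0.02 m).
It also fails if it takes over 51 s, if anything falls off the work surface, if the arm or the gripper's body presses on something with over 40 N, if the wrist force passes 120 N, or if a joint passes its speed limit or range.

ROBOT

A 6-joint arm with a two-finger parallel gripper is mounted at the origin on the work surface. World frame = base frame: x ahead of the robot, y to its left, z up, the work surface at z = 0. Lengths are in mm, angles in rad, forces in N, time in s.
With the tool pointing down it reaches from about 350 to 975 mm from the base axis. Payload 7.1 kg.
Tool frame: the origin (TCP) lies on the front face of the gripper's body, between the roots of the fingers; the fingertips stand 80 mm ahead of it and the grasp point (between the pads) lies 61 mm ahead of it (env.tips_ahead is the distance from the TCP to the fingertips, in mm); z points along the fingers, y is the direction in which the jaws open and shut (so a half turn about z gives the same grasp; the last joint's range is limited). The gripper opens to 88 mm and grips with 3 to 60 N. Pads are 20 mm wide; open, the fingers measure 115 mm over their backs; the gripper's body (75 mm by 178 mm) begins 61 mm behind the grasp point.
Start: joints at [-1.17, 0.423, 1.63, -0, 1.089, -0.019], TCP at [254.751, -570.708, 302.675] pointing down, gripper open.
Joint ranges: [-3, 3], [-0.9, 2.11], [0.09, 2.58], [-1.31, 4.45], [0.11, 2.69], [-2.54, 2.54]. Speed limits (rad/s): [2.39, 2.39, 3.01, 3.14, 3.14, 3.14].

INTERFACE

Orientations are given as a unit quaternion [x, y, z, w].
In Python, from station import env, set_gripper, viewer, workorder gives the robot as it stands. Calls block until the motion is done:
- env.reach(position, orientation): joint-space move of the TCP to a pose.
- env.move_l(position, rot=None, rate=150, f_stop=None): straight line of the TCP; rot=None keeps the orientation; rate is the mean speed in mm/s. With f_stop (N) it stops when the force on the tool has changed by that much, and returns True; else False.
- env.move_joints(angles): joint-space move.
- set_gripper(opening): finger opening in mm; the grip force is fixed at half the most; returns when the fingers have stopped.
- env.hold(seconds).
- env.ik(position, orientation): joint angles nearest the present ones, or None.
- env.read_state(): the state.
- viewer.camera(name): name is "scene" or "top" or "wrist"; returns the picture (384x512x3 uint8, blue, green, red); there is no depth.
- viewer.camera_params(name): a dict with "fx", "fy", "cx", "cy" (pixels), "pose" (4x4, takes a point from camera to world coordinates); the wrist camera has in their place "tool_from_camera" (4x4, takes a point from camera to tool coordinates, whose origin is the TCP and whose axes are the flange's). Camera axes: x right, y up, looking along -z (the intrinsics and any distortion apply to the point x, -y, -z); pixel columns grow to the right and rows downward; lengths in mm; the calibration is good to about 2 mm. A picture is of the moment at which its call begins: read the wrist's pose just before it. camera_params takes no time and is no camera call.
A pose or a line that the arm cannot do raises env.IKError and nothing moves.
- workorder.sign_off(): hands the job in, once; it reports no verdict.
The state is a dict: "time_s": time; "qpos": joint angles; "dq": joint speeds; "tau": joint torques, N m; "tool_pos": TCP position; "orientation": TCP orientation; "force": force on the tool from outside, world axes, zero at the start; "wrist_torque": the same for the moment, N m; "width": finger opening in mm.
Only numpy, scipy, OpenCV 4.12 (cv2) and the standard library are available. Lean on these libraries where they do the work, as an engineer would, in place of code of your own. Each camera call takes 0.05 s, during which the arm holds its last target.

## Working session

There is one attempt and no reset: what is moved stays moved. The work goes in short steps, each a Python script; the robot and the scene stay as the last script left them, time stands still between calls to the robot, and variables do not carry over. Pictures are saved under pics/ and viewed, and the job is handed in when it is done.

```bash
ls; mkdir -p pics; python3 - <<'E'
from station import env, set_gripper, viewer, workorder
import cv2, numpy as np
np.set_printoptions(precision=4,suppress=True)
for n in ("top","scene"):
    cv2.imwrite(f"pics/{n}0.png",viewer.camera(n)); p=viewer.camera_params(n); print(n,p)
print(viewer.camera_params("wrist"))
print(env.read_state())
E
```

```text
pics
top {'fx': 419.0591101199615, 'fy': 419.0591101199615, 'cx': 254.58982261014165, 'cy': 193.42791066562674, 'pose': array([[   0.011 ,    0.9873,   -0.1584,  381.0255],
       [  -0.9999,    0.0109,   -0.0014,   14.3527],
       [   0.0003,    0.1585,    0.9874, 1471.028 ],
       [   0.    ,    0.    ,    0.    ,    1.    ]])}
scene {'fx': 488.68173868160125, 'fy': 488.68173868160125, 'cx': 248.19316012509415, 'cy': 193.01492449422403, 'pose': array([[  -0.5926,   -0.7006,    0.3975, 1150.0202],
       [   0.8055,   -0.5127,    0.2972,  394.1736],
       [  -0.0044,    0.4963,    0.8681, 1216.362 ],
       [   0.    ,    0.    ,    0.    ,    1.    ]])}
{'fx': 271.8191142814979, 'fy': 271.8191142814979, 'cx': 253.4934283406255, 'cy': 190.63246405568145, 'tool_from_camera': array([[  0.0012,   0.9545,   0.2983,  82.6628],
       [  1.    ,  -0.0012,  -0.0002,  -0.033 ],
       [  0.0001,   0.2983,  -0.9545, -81.7344],
       [  0.    ,   0.    ,   0.    ,   1.    ]])}
{'time_s': 0.1, 'qpos': array([-1.17  ,  0.4238,  1.6306,  0.    ,  1.0886, -0.019 ]), 'dq': array([ 0.0006, -0.001 , -0.0032, -0.0004, -0.002 , -0.0006]), 'tau': array([ -0.0001, -54.5612, -27.4324,   0.0645,   0.0187,  -0.    ]), 'tool_pos': array([ 254.6067, -570.3631,  301.9731]), 'orientation': array([ 0.9781,  0.2084, -0.0001, -0.0007]), 'force': array([-0.2214,  1.4465,  0.9764]), 'wrist_torque': array([-0.009 ,  0.0088,  0.0163]), 'width': 87.8742965270664}
```

View pics/top0.png

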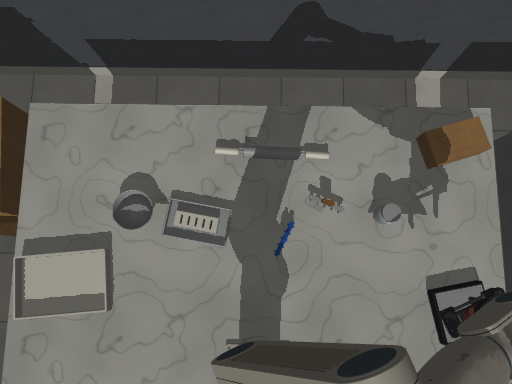

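View pics/scene0.png

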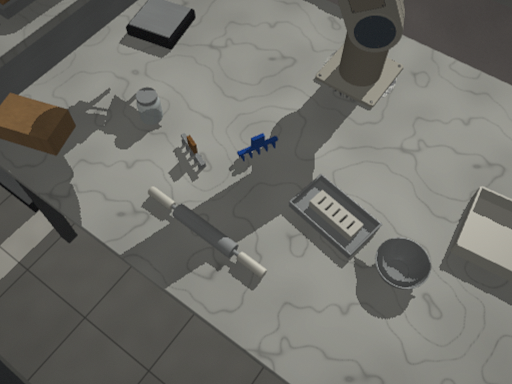

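Top view: wooden-handled divider at about (327,202), tray (198,218), blue look-alike (285,238), pin (272,152), jar (388,212), bowl (133,210). Next I'll enlarge crops.

```bash
python3 - <<'E'
import cv2
a=cv2.imread("pics/top0.png")
l=cv2.resize(a[180:250,155:240],None,fx=8,fy=8,interpolation=cv2.INTER_CUBIC);cv2.imwrite("pics/c1.png",l)
l=cv2.resize(a[175:225,295:355],None,fx=10,fy=10,interpolation=cv2.INTER_CUBIC);cv2.imwrite("pics/c2.png",l)
E
```

```text
(no output)
```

View pics/c1.png

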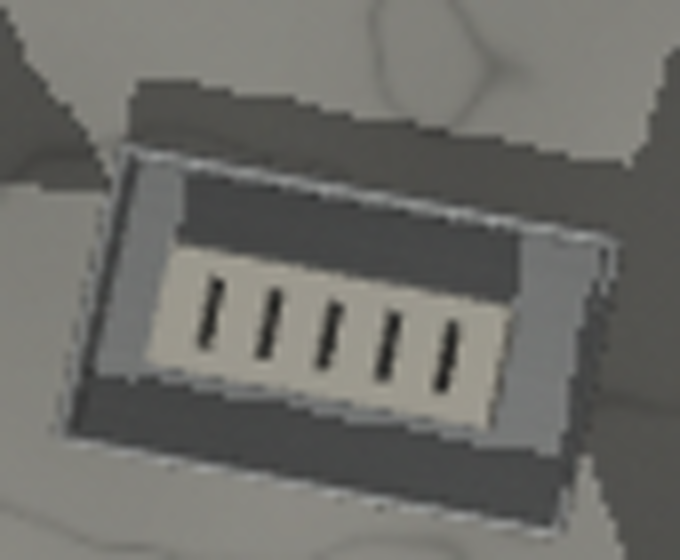

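View pics/c2.png

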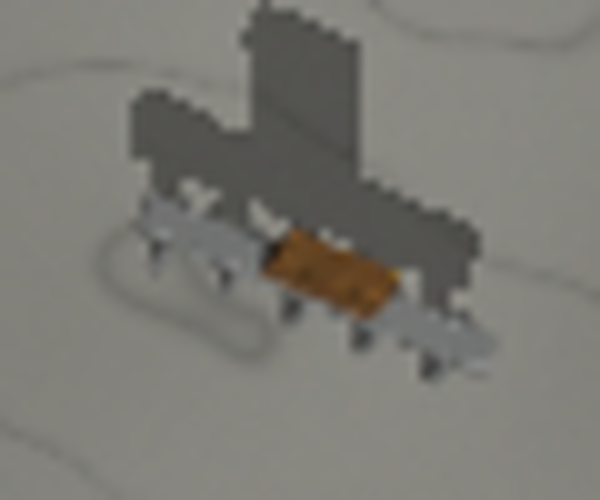

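```bash
cat > h.py <<'E'
import numpy as np
from scipy.spatial.transform import Rotation as R
from station import env, set_gripper, viewer, workorder
import cv2
np.set_printoptions(precision=2,suppress=True)
def ray(p,T,uv,z):
    uv=np.atleast_2d(np.array(uv,float)); d=np.c_[(uv[:,0]-p['cx'])/p['fx'],-(uv[:,1]-p['cy'])/p['fy'],-np.ones(len(uv))]@T[:3,:3].T
    o=T[:3,3]; return o+d*((z-o[2])/d[:,2])[:,None]
def cam(name,st=None):
    p=viewer.camera_params(name)
    if name=='wrist':
        T=np.eye(4);T[:3,:3]=R.from_quat(st['orientation']).as_matrix();T[:3,3]=st['tool_pos']
        return p,T@p['tool_from_camera']
    return p,p['pose']
def down(yaw): # tool z down, tool y axis at world angle yaw
    y=np.array([np.cos(yaw),np.sin(yaw),0]);z=np.array([0,0,-1.]);return R.from_matrix(np.c_[np.cross(y,z),y,z]).as_quat()
E
python3 - <<'E'
from h import *
p,T=cam('top')
c=lambda a,o,s:(np.array(a)+.5)/s-.5+o
g=ray(p,T,c([(177,245),(513,305),(490,430),(148,362)],(155,180),8),34);print("guard",g,g.mean(0))
t=ray(p,T,c([(125,150),(615,240),(558,528),(68,435)],(155,180),8),26);print("tray",t,t.mean(0))
s1=ray(p,T,c([(216,278),(274,290),(335,303),(394,315),(452,323)],(155,180),8),34)
s2=ray(p,T,c([(205,347),(264,357),(322,368),(384,380),(441,391)],(155,180),8),34);print("slots",(s1+s2)/2)
for q in (g,t):
    for i in range(4):
        e=q[(i+1)%4]-q[i];print(np.linalg.norm(e),np.degrees(np.arctan2(e[1],e[0])))
h=ray(p,T,c([(293,230),(400,272),(375,318),(265,270)],(295,175),10),77);print(h,h.mean(0))
b=ray(p,T,c([(145,215),(490,345)],(295,175),10),36);print(b,b.mean(0),np.linalg.norm(b[1]-b[0]),np.degrees(np.arctan2(*(b[1]-b[0])[[1,0]])))
E
```

```text
guard [[550.08 284.56  34.  ]
 [525.72 139.01  34.  ]
 [471.99 147.52  34.  ]
 [499.46 294.96  34.  ]] [511.81 216.51  34.  ]
tray [[592.41 310.41  26.  ]
 [555.31  96.15  26.  ]
 [430.98 118.09  26.  ]
 [468.35 329.59  26.  ]] [511.76 213.56  26.  ]
slots [[521.07 268.98  34.  ]
 [516.61 243.66  34.  ]
 [511.72 217.92  34.  ]
 [506.85 191.78  34.  ]
 [503.04 166.98  34.  ]]
147.57921177045225 -99.50140029212777
54.40183878398708 170.99600613274586
149.97124036604168 79.44578022870621
51.67893186273477 -11.602205561305269
217.44693023670857 -99.82406824374351
126.24392341279271 169.99209157005998
214.77441583245812 79.98191730591161
125.53650905373556 -8.788570626400313
[[ 593.27 -216.79   77.  ]
 [ 579.4  -252.51   77.  ]
 [ 563.73 -243.83   77.  ]
 [ 579.57 -207.17   77.  ]] [ 578.99 -230.07   77.  ]
[[ 604.2  -172.38   36.  ]
 [ 560.16 -290.9    36.  ]] [ 582.18 -231.64   36.  ] 126.43282250124452 -110.38471113260346
```

```bash
python3 - <<'E'
from h import *
for y in (-20.4,159.6): print(y,env.ik([581,-231,230],down(np.radians(y))))
for y in (-10,170): print(y,env.ik([512,218,230],down(np.radians(y))))
E
```

```text
-20.4 [-0.4   0.51  1.68 -0.    0.95 -0.04]
159.6 None
-10 [ 0.38  0.42  1.84 -0.    0.89  0.56]
170 None
```

```bash
python3 - <<'E'
from h import *
env.reach([581,-231,230],down(np.radians(-20.4)));env.hold(0.2)
s=env.read_state();a=viewer.camera('wrist');print(s['time_s'],s['tool_pos'],s['force'])
np.save('w1.npy',cam('wrist',s)[1]);cv2.imwrite("pics/w1.png",a)
cv2.imwrite("pics/w1b.png",cv2.resize(a,(800,600),interpolation=cv2.INTER_CUBIC))
E
```

```text
2.0417 [ 580.71 -231.93  230.17] [-0.26 -0.1   0.44]
```

View pics/w1b.png

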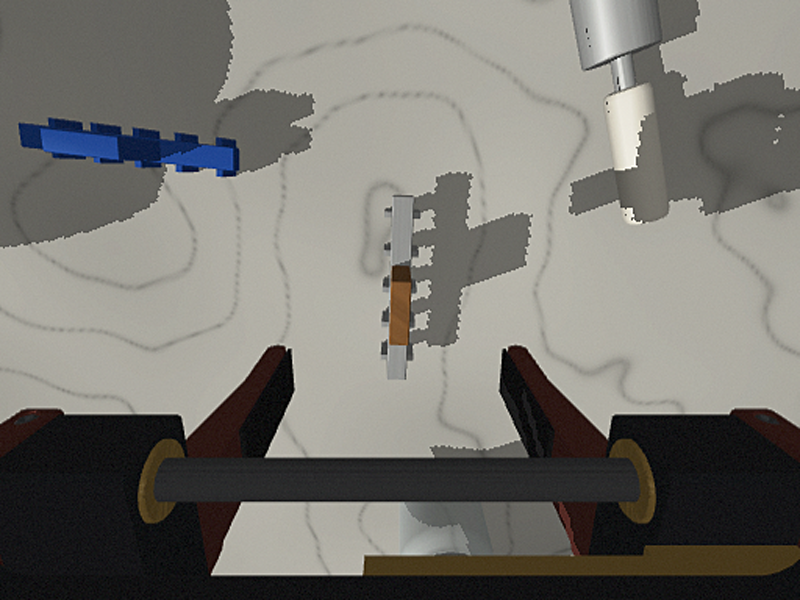

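The wrist view shows the divider upright with its bar from (402,195) to (397,379) in the enlarged picture, the handle top centred near (400,313), and the blue one well clear on the left.

```bash
python3 - <<'E'
from h import *
a=cv2.imread("pics/w1.png");cv2.imwrite("pics/w1c.png",cv2.resize(a[118:248,228:288],None,fx=4.6,fy=4.6,interpolation=cv2.INTER_CUBIC))
p=viewer.camera_params('wrist');T=np.load('w1.npy')
f=lambda q:np.array(q)*.64
b=ray(p,T,f([(402.5,196),(397,379)]),36);e=b[0]-b[1];print(b,b.mean(0),np.linalg.norm(e),np.degrees(np.arctan2(e[1],e[0])))
h=ray(p,T,f([(391,282),(410.5,282),(408,345),(389,345)]),77);print(h,h.mean(0))
E
```

```text
[[ 607.17 -173.55   36.  ]
 [ 558.95 -293.36   36.  ]] [ 583.06 -233.45   36.  ] 129.15274501702302 68.07667248698965
[[ 584.83 -213.49   77.  ]
 [ 595.3  -217.39   77.  ]
 [ 580.6  -253.71   77.  ]
 [ 569.91 -249.73   77.  ]] [ 582.66 -233.58   77.  ]
```

View pics/w1c.png

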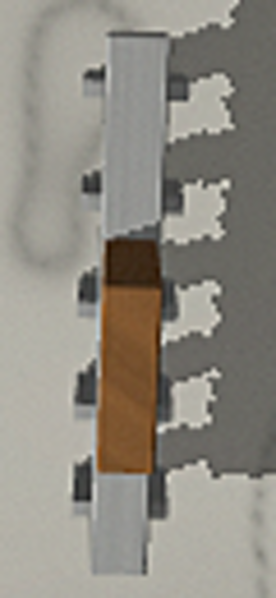

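```bash
python3 - <<'E'
from h import *
q=down(np.radians(-21.9))
env.reach([582.9,-233.5,190],q)
env.move_l([582.9,-233.5,122],q,rate=80)
s=env.read_state();print(s['tool_pos'],s['force'])
set_gripper(0);s=env.read_state();print(s['width'],s['force'])
env.move_l([582.9,-233.5,230],q,rate=120);env.hold(.3)
s=env.read_state();print(s['time_s'],s['width'],s['force'],s['tool_pos'])
a=viewer.camera('wrist');cv2.imwrite("pics/w2.png",a);np.save('w2.npy',cam('wrist',s)[1])
cv2.imwrite("pics/w2c.png",cv2.resize(a[150:384,150:360],None,fx=2.5,fy=2.5,interpolation=cv2.INTER_CUBIC))
E
```

```text
[ 583.22 -233.63  122.33] [-0.59 -0.66 -0.32]
11.894765085760477 [-0.74  0.43  0.67]
5.875 11.985048916652858 [ 0.   -0.31 -2.26] [ 582.72 -233.45  229.42]
```

View pics/w2c.png

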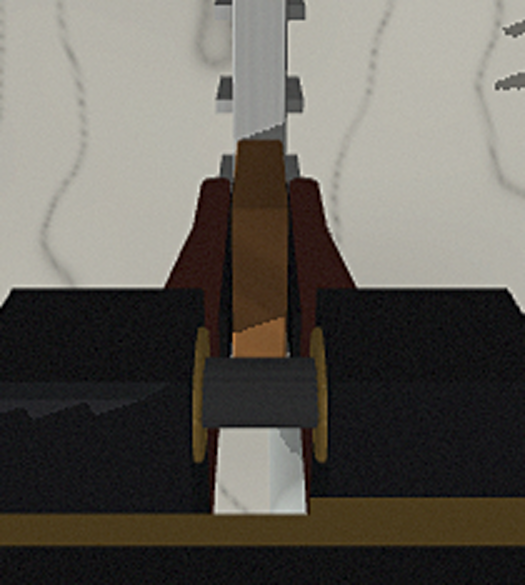

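Held, fingers at 12 mm. I'll measure the in-hand offset from the handle's front top edge and the bar's far end.

```bash
python3 - <<'E'
from h import *
a=cv2.imread("pics/w2.png");cv2.imwrite("pics/w2d.png",cv2.resize(a[90:260,205:305],None,fx=3.5,fy=3.5,interpolation=cv2.INTER_CUBIC))
p=viewer.camera_params('wrist');T=p['tool_from_camera']
print(ray(p,T,[(150+233/2.5,150+207/2.5),(150+287/2.5,150+207/2.5)],45))
E
```

```text
[[20.33 -5.06 45.  ]
 [20.34  6.03 45.  ]]
```

View pics/w2d.png

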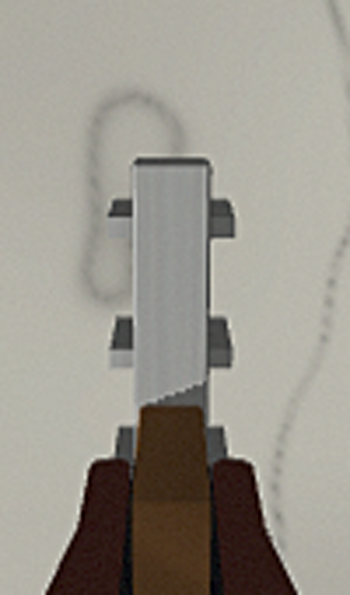

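```bash
python3 - <<'E'
from h import *
p=viewer.camera_params('wrist');T=p['tool_from_camera']
print(ray(p,T,[(205+134/3.5,90+165/3.5),(205+209/3.5,90+165/3.5),(205+210/3.5,90+370/3.5),(205+134/3.5,90+370/3.5)],86))
# look at tray: place tool so camera sees guard past the divider; approach from the -toolx side
q=down(np.radians(-10)); yt=np.array([np.cos(np.radians(80)),np.sin(np.radians(80)),0])
x=R.from_quat(q).as_matrix()[:,0];print(x)
P=np.array([511.7,217.9,300])-x*110
print(P,env.ik(P,q))
env.move_l([582.9,-233.5,300],rate=200);env.reach(P,q);env.hold(.3)
s=env.read_state();a=viewer.camera('wrist');cv2.imwrite("pics/w3.png",a);np.save('w3.npy',cam('wrist',s)[1]);print(s['time_s'],s['tool_pos'],s['width'])
cv2.imwrite("pics/w3b.png",cv2.resize(a,(800,600),interpolation=cv2.INTER_CUBIC))
E
```

```text
[[64.33 -6.03 86.  ]
 [64.34  7.02 86.  ]
 [26.75  7.71 86.  ]
 [26.73 -6.41 86.  ]]
[0.17 0.98 0.  ]
[492.6  109.57 300.  ] [ 0.2   0.25  1.89 -0.    1.    0.37]
8.0583 [492.89 108.99 299.95] 11.69917396135548
```

View pics/w3b.png

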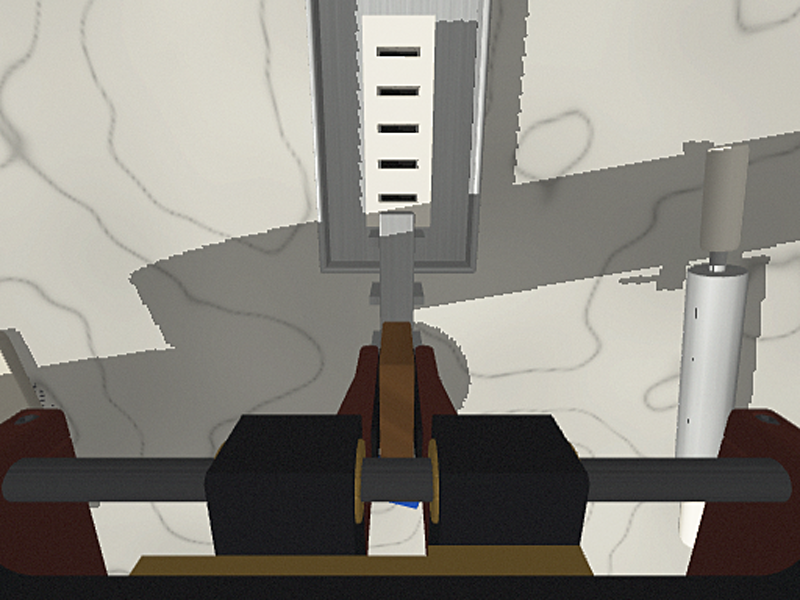

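All five slots are visible, centred near (398,51), (398,91), (398,128), (398,164), (398,198) in the enlarged picture. I'll enlarge further to get exact readings.

```bash
python3 - <<'E'
from h import *
a=cv2.imread("pics/w3.png")
cr=a[5:140,220:290];cv2.imwrite("pics/w3c.png",cv2.resize(cr,None,fx=4.4,fy=4.4,interpolation=cv2.INTER_CUBIC))
g=cv2.cvtColor(a,cv2.COLOR_BGR2GRAY)
m=(g[5:132,236:274]<110).astype('uint8')
n,l,st,c=cv2.connectedComponentsWithStats(m)
p=viewer.camera_params('wrist');T=np.load('w3.npy')
for i in range(1,n):
    if st[i,4]>20: print(st[i],c[i]+[236,5],ray(p,T,c[i]+[236,5],34))
E
```

```text
[  5  25  28   6 111] [253.35  33.39] [[521.05 267.37  34.  ]]
[  6  51  26   5 109] [254.26  58.39] [[517.6  241.78  34.  ]]
[  6  75  26   5 130] [254.5  82. ] [[513.47 216.53  34.  ]]
[  8  97  23   6 114] [254.71 104.96] [[509.22 190.8   34.  ]]
[  7 119  24   5  94] [254.76 126.49] [[504.86 165.54  34.  ]]
```

View pics/w3c.png

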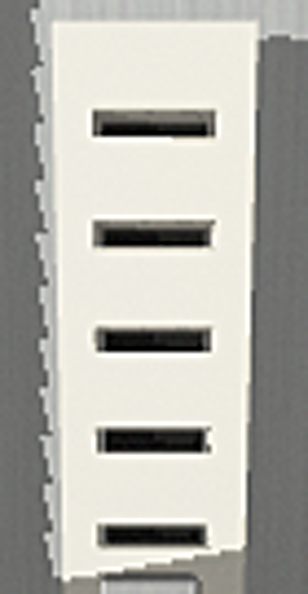

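```bash
python3 - <<'E'
from h import *
p=viewer.camera_params('wrist');T=np.load('w3.npy')
uv=(np.array([(154,124),(153.5,233.5),(153.5,339.5),(154,440),(152.5,534.5)])+.5)/4.4-.5+[220,5]
w=ray(p,T,uv,34);print(w,np.linalg.norm(np.diff(w,axis=0),axis=1))
m=w.mean(0);u=np.linalg.svd(w-m)[2][0];print(m,np.degrees(np.arctan(u[1]/u[0])))
E
```

```text
[[522.56 267.71  34.  ]
 [518.01 242.46  34.  ]
 [513.51 216.78  34.  ]
 [509.18 191.21  34.  ]
 [504.35 166.12  34.  ]] [25.65 26.07 25.94 25.55]
[513.52 216.86  34.  ] 79.91564661388826
```

```bash
python3 - <<'E'
from h import *
q=down(np.radians(-10))
env.reach([513.5,216.9,230],q)
env.move_l([513.5,216.9,166],q,rate=60);env.hold(.3)
s=env.read_state();a=viewer.camera('wrist');cv2.imwrite("pics/w4.png",a);print(s['time_s'],s['tool_pos'],s['width'],s['force'],np.degrees(R.from_quat(s['orientation']).as_euler('xyz')))
cv2.imwrite("pics/w4c.png",cv2.resize(a[90:260,190:320],None,fx=3.5,fy=3.5,interpolation=cv2.INTER_CUBIC))
b=viewer.camera('scene');cv2.imwrite("pics/s4c.png",cv2.resize(b[130:270,270:400],None,fx=4.2,fy=4.2,interpolation=cv2.INTER_CUBIC))
E
```

```text
10.2083 [513.58 216.94 166.23] 11.377005244737758 [ 0.76  0.15 -1.62] [179.98  -0.01  80.  ]
```

View pics/w4c.png

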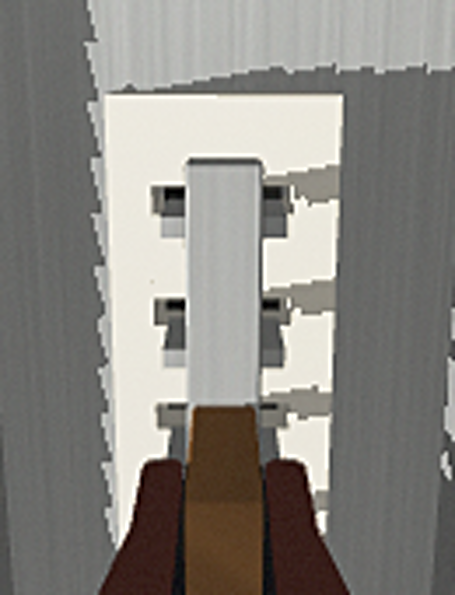

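View pics/s4c.png

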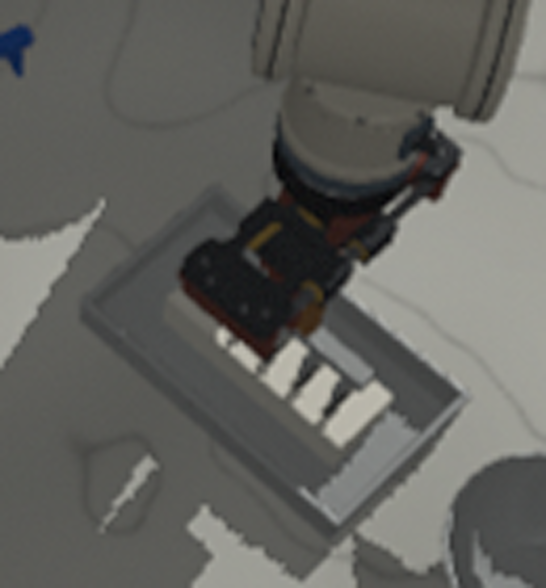

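```bash
python3 - <<'E'
from h import *
p=viewer.camera_params('wrist');T=np.linalg.inv(p['tool_from_camera'])
def proj(x,y,z):
    c=T@[x,y,z,1];return p['cx']+p['fx']*c[0]/-c[2],p['cy']-p['fy']*c[1]/-c[2]
for n,pts in dict(slot1=[(x,y,132.2) for x in (55.25,48.75) for y in (-16,16)],blade1bot=[(x,y,122) for x in (54,50) for y in (-12,12)],slot2=[(x,y,132.2) for x in (29.25,22.75) for y in (-16,16)],blade2bot=[(x,y,122) for x in (28,24) for y in (-12,12)],slot3=[(3.25,-16,132.2)],guardfar=[(75,-26,132.2)]).items():
    print(n,[tuple(np.round((( np.array(proj(*v))-[220,125]+.5)*9-.5),0)) for v in pts])
a=cv2.imread("pics/w4.png");cv2.imwrite("pics/w4d.png",cv2.resize(a[125:190,220:285],None,fx=9,fy=9,interpolation=cv2.INTER_CUBIC))
E
```

```text
slot1 [(np.float64(118.0), np.float64(160.0)), (np.float64(487.0), np.float64(160.0)), (np.float64(120.0), np.float64(235.0)), (np.float64(485.0), np.float64(235.0))]
blade1bot [(np.float64(158.0), np.float64(191.0)), (np.float64(447.0), np.float64(191.0)), (np.float64(158.0), np.float64(239.0)), (np.float64(446.0), np.float64(239.0))]
slot2 [(np.float64(124.0), np.float64(451.0)), (np.float64(480.0), np.float64(451.0)), (np.float64(126.0), np.float64(521.0)), (np.float64(478.0), np.float64(521.0))]
blade2bot [(np.float64(163.0), np.float64(494.0)), (np.float64(441.0), np.float64(494.0)), (np.float64(164.0), np.float64(538.0)), (np.float64(441.0), np.float64(539.0))]
slot3 [(np.float64(130.0), np.float64(722.0))]
guardfar [(np.float64(-6.0), np.float64(-76.0))]
```

View pics/w4d.png

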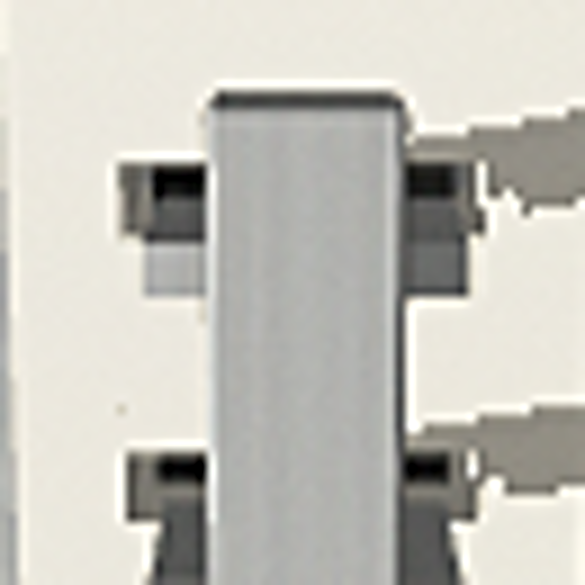

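Slot edges at rows 160 and 235 match the prediction, and the blade's edge at about 193 (predicted 191) sits inside the slot. Now a gentle, guarded descent.

```bash
python3 - <<'E'
from h import *
P=lambda z:[513.5,216.9,z]
env.hold(.2);f0=env.read_state()['force']
r=env.move_l(P(145),rate=15,f_stop=5);s=env.read_state();print(r,s['tool_pos'],s['force']-f0,s['wrist_torque'],s['time_s'])
E
```

```text
False [513.56 216.92 145.12] [0.   0.02 0.8 ] [-0.01 -0.1   0.03] 12.0583
```

No contact: the blades are 11 mm below the guard top, so they're in the slots. Next, push the lifter.

```bash
python3 - <<'E'
from h import *
P=lambda z:[513.5,216.9,z]
f0=env.read_state()['force']
for z in (141,137,133,131.5):
    r=env.move_l(P(z),rate=12,f_stop=20);s=env.read_state();print(z,r,s['tool_pos'],s['force']-f0,s['wrist_torque'],s['time_s'],s['width'])
    if r: break
E
```

```text
141 False [513.63 216.96 141.14] [-1.11  0.05  3.39] [-0.1   0.   -0.02] 12.5417 11.925175283404705
137 False [513.66 216.97 137.25] [-0.44 -0.28  6.78] [-0.12  0.08 -0.05] 13.025 12.257643687812998
133 False [513.64 216.96 133.11] [-0.3   0.84  5.53] [-0.04  0.02  0.04] 13.5083 11.619449119693511
131.5 False [513.62 216.94 131.56] [-0.48 -0.4   5.25] [-0.1  -0.02  0.03] 13.7833 12.013670240885585
```

```bash
python3 - <<'E'
from h import *
P=lambda z:[513.5,216.9,z]
for z in (130.5,129.5,128.5,127.5):
    r=env.move_l(P(z),rate=5,f_stop=8);env.hold(.1);s=env.read_state();print(z,r,s['tool_pos'],s['force'],s['wrist_torque'],s['time_s'])
    if r or s['force'][2]>13: break
a=viewer.camera('wrist');cv2.imwrite("pics/w5c.png",cv2.resize(a[90:260,190:320],None,fx=3.5,fy=3.5,interpolation=cv2.INTER_CUBIC))
E
```

```text
130.5 False [513.67 216.96 130.65] [-0.04 -1.35  4.43] [-0.01  0.    0.01] 14.2333
129.5 True [513.65 216.97 129.93] [ 0.08 -0.27  4.91] [-0.09  0.01  0.02] 14.5917
```

View pics/w5c.png

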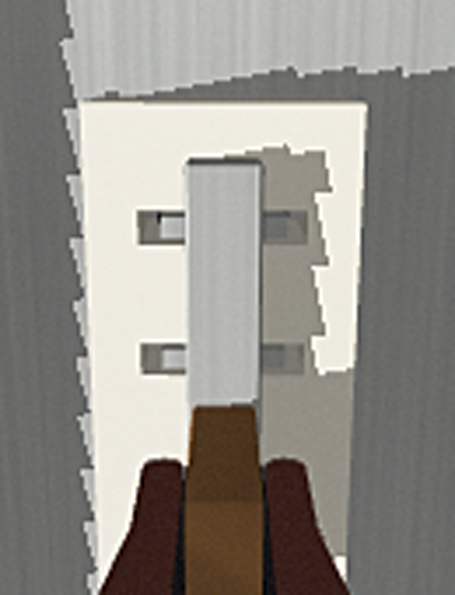

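```bash
python3 - <<'E'
from h import *
r=env.move_l([513.5,216.9,128.5],rate=5,f_stop=10);s=env.read_state();print(r,s['tool_pos'],s['force'])
env.hold(.2);s=env.read_state();print(s['tool_pos'],s['force'])
w=set_gripper(60);s=env.read_state();print(s['width'],s['force'])
env.move_l([513.6,216.9,250],rate=100)
x=R.from_quat(s['orientation']).as_matrix()[:,0]
env.reach(np.array([513.6,216.9,250])-x*90,s['orientation']);env.hold(.3)
s=env.read_state();a=viewer.camera('wrist');print(s['time_s'],s['tool_pos'],s['force']);np.save('w6.npy',cam('wrist',s)[1])
cv2.imwrite("pics/w6.png",a);cv2.imwrite("pics/w6b.png",cv2.resize(a,(800,600),interpolation=cv2.INTER_CUBIC))
b=viewer.camera('scene');cv2.imwrite("pics/s6.png",b);cv2.imwrite("pics/s6c.png",cv2.resize(b[160:270,280:390],None,fx=5,fy=5,interpolation=cv2.INTER_CUBIC))
E
```

```text
True [513.66 216.95 129.94] [-0.31  0.    3.9 ]
[513.68 216.97 129.94] [ 0.33 -0.31  4.2 ]
60.095102923095055 [-0.36 -0.09  0.95]
18.0417 [498.17 129.08 249.88] [-0.69 -0.33 -0.3 ]
```

View pics/w6b.png

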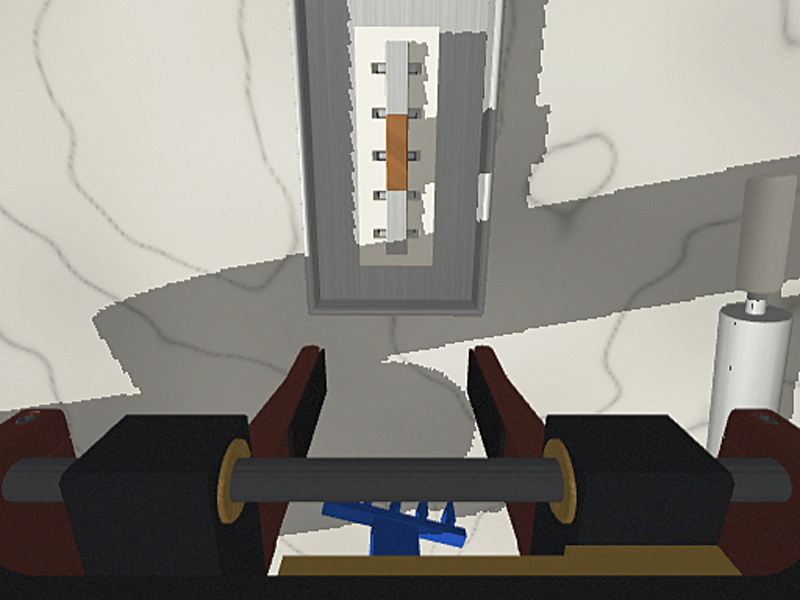

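View pics/s6c.png

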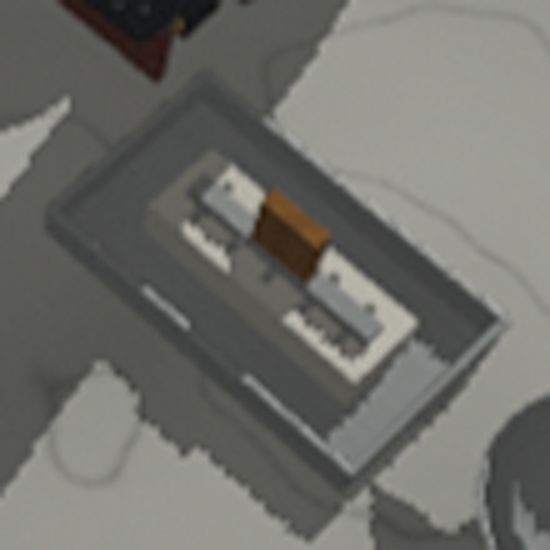

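```bash
python3 - <<'E'
from h import *
p=viewer.camera_params('wrist');T=np.load('w6.npy')
b=ray(p,T,np.array([(397,40.5),(397,253.5)])*.64,44);print(b,b.mean(0),np.linalg.norm(b[1]-b[0]))
h=ray(p,T,np.array([(397,114),(397,190)])*.64,85);print(h,h.mean(0),np.linalg.norm(h[1]-h[0]))
a=cv2.imread("pics/s6.png");o=cv2.imread("pics/scene0.png")
for n,(x0,y0,x1,y1) in dict(blue=(232,130,285,165),pin=(145,180,270,280),jar=(130,82,168,130),bowl=(370,235,435,290)).items(): print(n,cv2.absdiff(a[y0:y1,x0:x1],o[y0:y1,x0:x1]).mean())
E
```

```text
[[525.38 280.2   44.  ]
 [503.39 153.17  44.  ]] [514.38 216.69  44.  ] 128.91412583125873
[[517.63 236.07  85.  ]
 [510.89 197.12  85.  ]] [514.26 216.59  85.  ] 39.530803789678885
blue 3.6204851752021563
pin 33.00269333333333
jar 2.8865131578947367
bowl 1.558041958041958
```

View pics/s6.png

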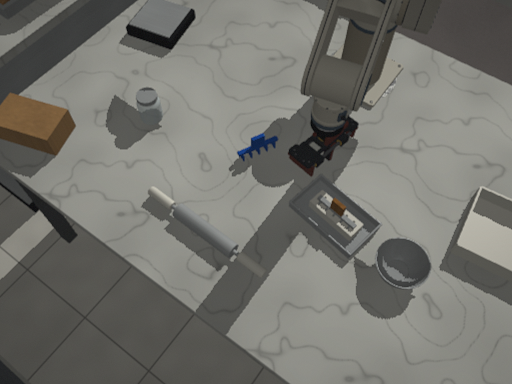

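The pin, jar, bowl and blue divider are where they started. The pin's image difference comes only from the arm's shadow. Bar and handle lengths match the fully-home heights, so I'm handing in.

```bash
python3 - <<'E'
from h import *
print(workorder.sign_off(), env.read_state()['time_s'])
E
```

```text
the job is handed in; nothing more can be done
the job is handed in; nothing more can be done
```

The dough divider is parked in the blade guard with all five blades in their slots, released, and the job is handed in at about 18 s of the 51 s allowed. The sign-off gives no verdict, so this rests on my own checks.

- **Finding the slots:** The wrist camera put the middle slot at about (513.5, 217) mm, with the tray's long side at 80°. The blades went 11 mm into the slots without touching anything.
- **Pushing home:** The lifter bar took about 7 N to push down. The divider then stopped firmly twice at a handle height of 64 mm, which is the fully home height.
- **After release:** In the pictures the divider stands upright. The bar measured 128.9 mm (true 130) and the handle 39.5 mm (true 40) when I assumed fully-home heights, so it looks flush.
- **Bystanders:** The jar, bowl, pin and blue look-alike are where they started in the scene picture. The automatic image comparison flagged the pin, but the picture shows only the arm's shadow on it.
- **Not measured directly:** I could not read the lifter's position. I infer it from the divider's final height.
- **Disagreement:** The top camera put the slots about 2 mm from where the wrist camera did, which is within the stated calibration. I used the wrist camera's values, and they fitted.

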